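# Secure the specimen carrier for transport

### The job

Get the two-tier specimen carrier ready to be carried: with its gate still standing open, push the upper specimen tray fully home by its front plate. Then swing the gate shut, holding the latch bar up so that it passes over the catch, and let the bar drop down behind the catch so that the gate is latched. Leave the other things on the bench where they are.

Things in the scene. Friction and masses are not known exactly. Their poses are not given: they have to be found in the camera images.
- carrier: Fixed cream steel frame, 220 deep (its x) x 300 wide (its y) x 195 mm high, open on top and with no rail across the front top. Origin: centre of its underside on the bench, z up; the front faces its -x (roughly the robot). Front faces of its 20 mm posts are at x = -110. Two tiers of white trays with teal and black 40 mm specimens; the lower tray is already home.
- tray (a joint): Upper white tray, slides on runners along the carrier's x. 0 = fully home (end stop); positive = metres pulled out to the front (-x). About 2.5 N of friction; it stays where it is left.
- tray_front (a point): Centre of the outer face of the upper tray's front plate (226 wide along the carrier's y, 98 to 148 mm above the bench). Moves with the tray; home, it is at x = -106, y = 0, z = 123 mm in the carrier's frame.
- gate (a joint): Black barred gate, 262 wide, 16 thick, 30 to 183 mm above the bench, hinged upright at the carrier's +y front post. 0 = shut (stop); positive rad = open towards the front; 1.57 = straight out. Friction 0.12 N m, stays where left. At angle a, a point s from the hinge axis and u out from the middle plane on the latch side is at carrier x = -119 - s sin a - u cos a, y = 140 - s cos a + u sin a (mm).
- gate_hinge (a point): Point on the gate's hinge axis, 172 mm above the bench; x = -119, y = +140 mm in the carrier's frame.
- latch (a joint): Steel bar on the gate's outer side, pivoted at s = 165, 172 mm above the bench. 0 = level on its stop pin (it falls there by its weight); positive rad = nose up, to 0.55. Nose arm 24 high, u = 12 to 22, reaches to s = 300, past the gate's edge. Its tail towards the hinge bears the thumb tab: pressing that down (2 N) raises the nose. It clears the catch above 0.24 rad; lower, it strikes it.
- thumb_tab (a point): Top centre of the red thumb tab, 36 x 36 x 4 mm, at s = 90, u = 38, 167 mm above the bench when the bar is level, nothing above it. 75 mm from the pivot: it sinks 25 mm, tilts and shifts to s = 97 at 0.35 rad. The tail arm stands 12 mm above the tab on its gate side (u = 20): pushing a finger against it swings the gate shut.
- bar_nose (a point): Middle of the end face of the bar's nose: s = 300, u = 17, 172 mm above the bench when level.
- catch (a point): Top of the catch's prong, 182 mm above the bench, at x = -149, y = -140 mm in the carrier's frame. The catch is an open-topped steel hook on the -y front post; prong 6 thick, 20 mm wide, hook floor 156 mm above the bench. Latched, the bar lies level between prong and post with 5 mm of play, its underside 22 mm below the prong's top.
- wash_bottle: White wash bottle with blue cap and spout, 72 mm diameter, 200 mm high, bystander; origin: centre of its underside.
- beaker: Glass beaker, 68 mm diameter, 90 mm high, bystander; origin: centre of its underside.
- jar: White jar with blue cap, 60 mm diameter, 85 mm high, bystander; origin: centre of its underside.
- puck_a: Teal resin specimen, 40 mm diameter, 22 mm high, lying on the bench, bystander; origin: centre of its underside.
- puck_b: Black resin specimen, 40 mm diameter, 22 mm high, lying on the bench, bystander; origin: centre of its underside.
- dish: White ceramic dish, 96 mm diameter, 16 mm high, bystander; origin: centre of its underside.

How it is judged:
By the outcome, as a careful person would: the job done as asked, in the order asked, and still so for the second after the job is handed in, with the robot touching nothing.
It also fails if it takes over 45 s, if anything falls off the work surface, if the arm or the gripper's body presses on something with over 40 N, if the wrist force passes 120 N, or if a joint passes its speed limit or range.

### The arm

A 6-joint arm with a two-finger parallel gripper is mounted at the origin on the work surface. World frame = base frame: x ahead of the robot, y to its left, z up, the work surface at z = 0. Lengths are in mm, angles in rad, forces in N, time in s.
With the tool pointing down it reaches from about 250 to 800 mm from the base axis. Payload 8.5 kg.
Tool frame: the origin (TCP) lies on the centre line of the jaws, within the pads' length; the fingertips stand 19 mm ahead of it and the grasp point (between the pads) is the TCP; z points along the fingers, y is the line along which they close (so a half turn about z gives the same grasp; the last joint's range is limited). The gripper opens to 85 mm and grips with 20 to 120 N. Pads are 22 mm wide; open, the fingers measure 114 mm over their backs; the gripper's body (76 mm by 85 mm) begins 54 mm behind the grasp point. The pads swing forward as they close: fully open they stand 13 mm farther back than shut.
Start: joints at [1.138, 0.238, -0.013, 1.319, 0, 1.571], TCP at [220.173, 476.555, 250.276] pointing down, gripper open.
Joint ranges: [-2.66, 2.66], [-1.03, 1.9], [-1.14, 1.46], [-1.82, 2.27], [-1.45, 1.34], [-3.14, 3.14]. Speed limits (rad/s): [2.22, 2.22, 2.79, 3.14, 3.14, 3.14].

### API

Orientations are given as a unit quaternion [w, x, y, z].
In Python, from bench import telemetry, imaging, job gives the robot as it stands.
- The arm moves only by the tool carry_out, never from a script. Its argument "commands" is a list of rows, each a list of 2 entries, a list of its own where there are three numbers: the shift along the world's x, y, z in cm, then the turn, a rotation vector about the world's x, y, z in rad. In form: [[[dx, dy, dz], [ax, ay, az]], ...]. A call has 1 to 8 rows; each row is the pose to reach, as a shift and turn from the pose commanded when the call began; what a row does not reach only later rows make up. A row lasts 1/8 s, in which the tool goes at most 62.5 mm and 10.7 degrees, less where a joint would pass 70% of its speed; a pose out of reach is approached as far as the arm can. A call with a gripper value outside its range is refused whole. "grip" is the finger opening in cm, from 0 to 8.54, set as the call begins (left out, the last holds). The fingers move at their own pace and stop on an object; "grip_force" is the grip in N (left out, the last holds). Time passes only in rows, so rows that repeat a pose let the fingers close. It gives the time, the measured TCP pose, the force, the opening and the grip force at its end, in the units of the state.
- telemetry.sense(): the state, without advancing time (a new reading comes with each control period).
- imaging.camera(name): name is "scene" or "top" or "wrist"; returns a dict with "image" (384x512x3 uint8, blue, green, red), "fx", "fy", "cx", "cy" (pixels), "extrinsics" (4x4, takes a point from camera to world coordinates); the wrist camera has in their place "hand_eye" (4x4, takes a point from camera to tool coordinates, whose origin is the TCP and whose axes are the flange's). Camera axes: x right, y up, looking along -z (the intrinsics and any distortion apply to the point x, -y, -z); pixel columns grow to the right and rows downward; lengths in mm; the calibration is good to about 2 mm. A picture is of the moment at which its call begins: read the wrist's pose just before it. There is no depth.
- job.finish_job(): hands the job in; it is judged then, once.
The state is a dict: "clock": time; "joint_positions": joint angles; "joint_velocities": joint speeds; "joint_torque": joint torques, N m; "position": TCP position; "tcp_rot": TCP orientation; "force": force on the tool from outside, world axes, zero at the start; "torque": the same for the moment, N m; "width": finger opening in mm; "gripper_force": force on a finger pad.
Only numpy, scipy, OpenCV 4.12 (cv2) and the standard library are available. Lean on these libraries where they do the work, as an engineer would, in place of code of your own. Each camera call takes 0.05 s, during which the arm holds its last target. There are 200 camera calls.

## Working session

There is one attempt and no reset: what is moved stays moved. The work goes in short steps, Python scripts to look and compute and a tool call to move; the robot and the scene stay as the last step left them, time stands still between calls to the robot, and variables do not carry over. Pictures are saved under pics/ and viewed, at most 12 in all, crops included, and the job is handed in when it is done.

Besides the shell and the picture viewer there is one more tool, called as name(argument=value, ...), one argument or row to a line, values as JSON. carry_out: Moves the arm, as the interface text tells. Its arguments: {"type":"object","properties":{"commands":{"type":"array","items":{"type":"array"}},"grip":{"type":"number"},"grip_force":{"type":"number"}},"required":["commands"]}

```bash
mkdir -p pics; python3 - <<'E'
from bench import telemetry, imaging
import cv2,numpy as np
print(telemetry.sense())
for n in("scene","top"):
    c=imaging.camera(n); cv2.imwrite(f"pics/{n}0.png",c["image"]); print(n,c["fx"],c["fy"],c["cx"],c["cy"],[k for k in c]); print(np.round(c["extrinsics"],3).tolist())
E
```

```text
{'clock': 0.0, 'joint_positions': array([ 1.13800109e+00,  2.38783237e-01, -1.42646752e-02,  1.31918080e+00,
       -4.21592982e-07,  1.57078404e+00]), 'joint_velocities': array([ 0.00029932, -0.00036702, -0.00059988, -0.00024012,  0.00031492,
       -0.00197863]), 'joint_torque': array([-2.78847430e-03, -5.38778150e+01,  3.46438193e+01,  1.82683754e-02,
       -1.95834600e-04, -5.98380950e-06]), 'position': array([220.02864427, 476.24337587, 249.67225014]), 'tcp_rot': array([-1.53574215e-04,  2.14706604e-01,  9.76678330e-01, -6.99534146e-04]), 'force': array([0.88190834, 0.59427398, 0.37197161]), 'torque': array([ 0.00124307, -0.00487101, -0.00250234]), 'gripper_force': 0.0, 'width': 85.51912272894751}
scene 362.10483442176263 362.10483442176263 259.31836038748907 196.24748409649231 ['image', 'fx', 'fy', 'cx', 'cy', 'extrinsics']
[[0.449, -0.626, 0.638, 1162.018], [0.894, 0.327, -0.307, -251.347], [-0.017, 0.708, 0.706, 784.807], [0.0, 0.0, 0.0, 1.0]]
top 388.8226067332761 388.8226067332761 256.75975984411406 187.47494816077213 ['image', 'fx', 'fy', 'cx', 'cy', 'extrinsics']
[[0.005, 0.991, -0.133, 396.921], [-1.0, 0.004, -0.014, 27.466], [-0.014, 0.133, 0.991, 1285.838], [0.0, 0.0, 0.0, 1.0]]
```

```bash
python3 - <<'E'
import cv2
a=cv2.imread("pics/scene0.png");b=cv2.imread("pics/top0.png")
cv2.imwrite("pics/scene0b.png",cv2.resize(a,(800,600),interpolation=cv2.INTER_CUBIC))
cv2.imwrite("pics/top0b.png",cv2.resize(b,(800,600),interpolation=cv2.INTER_CUBIC))
E
```

```text
(no output)
```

View pics/scene0b.png

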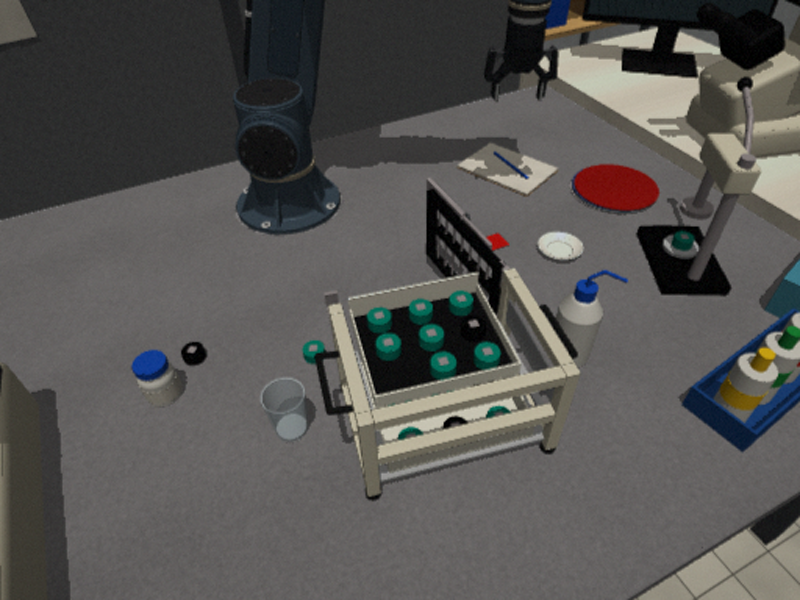

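View pics/top0b.png

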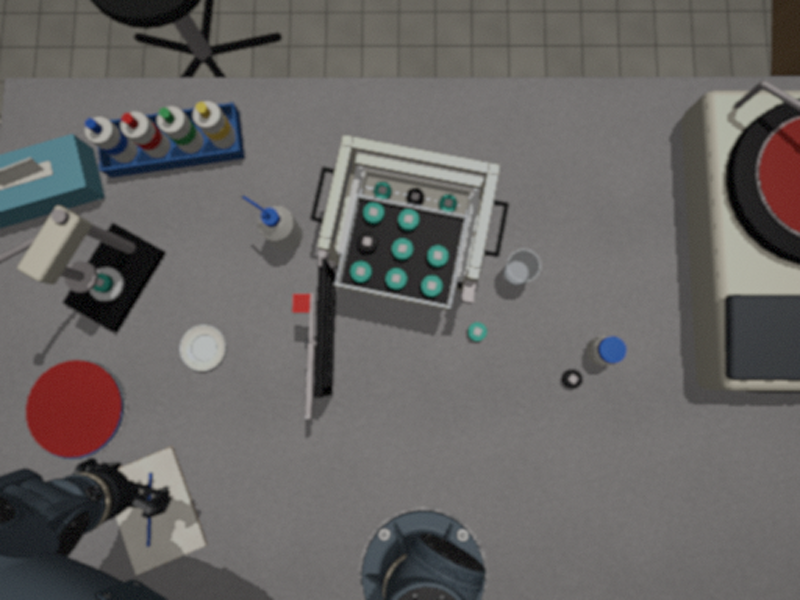

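The scene view shows the carrier with its gate standing out and the red tab on the outer side. The top view (800x600) has the carrier at about (410,215), the tray front edge from (335,285) to (450,305), the gate from (325,265) to (320,395) and the tab at (301,303). I'll zoom in to measure.

```bash
cat > h.py <<'E'
import numpy as np,cv2
from bench import imaging,telemetry
def ray(c,u,v):
    E=np.array(c["extrinsics"]);d=E[:3,:3]@np.array([(u-c["cx"])/c["fx"],-(v-c["cy"])/c["fy"],-1]);return E[:3,3],d
def onz(c,u,v,z):
    o,d=ray(c,u,v);return o+d*(z-o[2])/d[2]
def proj(c,P):
    E=np.array(c["extrinsics"]);q=(np.asarray(P)-E[:3,3])@E[:3,:3];return c["cx"]-c["fx"]*q[0]/q[2],c["cy"]+c["fy"]*q[1]/q[2]
def tri(rs):
    A=0;b=0
    for o,d in rs:
        d=d/np.linalg.norm(d);M=np.eye(3)-np.outer(d,d);A=A+M;b=b+M@o
    return np.linalg.solve(A,b)
def red(c,lo=(0,0,90)):
    m=cv2.inRange(c["image"],lo,(60,60,255));n,l,s,ce=cv2.connectedComponentsWithStats(m);return [(s[i,4],ce[i]) for i in range(1,n) if s[i,4]>10]
E
python3 - <<'E'
from h import *
t=imaging.camera("top");s=imaging.camera("scene")
print("top",red(t));print("scene",red(s))
cv2.imwrite("pics/t1.png",cv2.resize(t["image"][80:275,190:335],None,fx=4,fy=4,interpolation=cv2.INTER_CUBIC)[:600])
cv2.imwrite("pics/t1.png",cv2.resize(t["image"][80:280,180:340],None,fx=3,fy=3,interpolation=cv2.INTER_CUBIC))
cv2.imwrite("pics/s1.png",cv2.resize(s["image"][110:325,200:380],None,fx=2.7,fy=2.7,interpolation=cv2.INTER_CUBIC))
E
```

```text
top [(np.int32(30), array([81.63333333, 75.63333333])), (np.int32(108), array([507.23148148,  83.42592593])), (np.int32(1165), array([500.09356223, 115.10729614])), (np.int32(85), array([192.23529412, 193.61176471])), (np.int32(2906), array([ 46.85168617, 261.0705437 ]))]
scene [(np.int32(1204), array([394.35465116, 119.29568106])), (np.int32(88), array([317.96590909, 154.18181818]))]
```

View pics/t1.png

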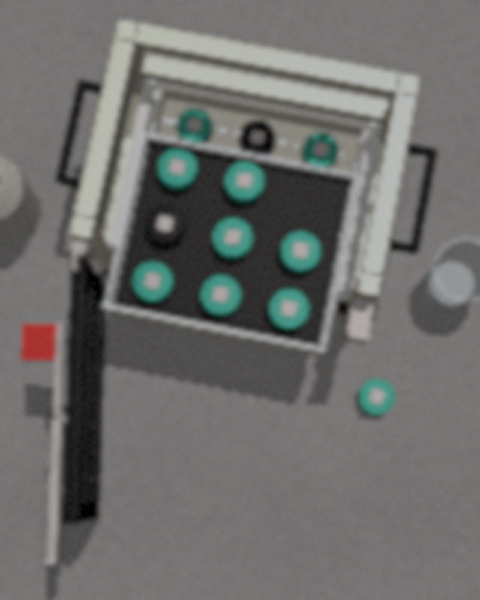

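View pics/s1.png

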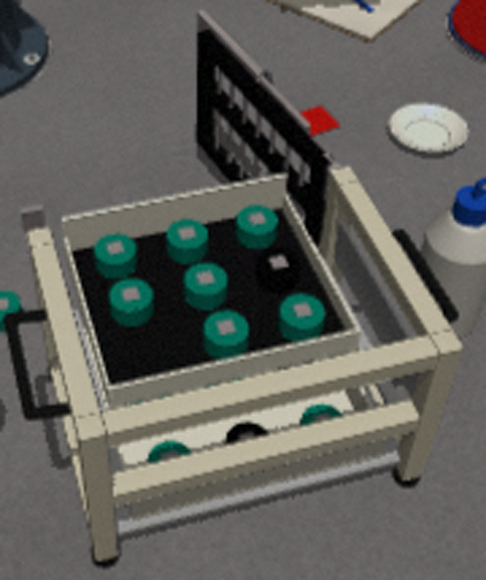

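The top crop shows the frame's top corners at about (120,20), (418,77), (72,238) and (379,298), the tray plate edge from (104,303) to (323,349), and the tab at (38,342). The scene crop shows the back corners at (80,430) and (460,345).

```bash
python3 - <<'E'
from h import *
t=imaging.camera("top");s=imaging.camera("scene")
T=lambda x,y:((x-1)/3+180,(y-1)/3+80)
S=lambda x,y:((x-.85)/2.7+200,(y-.85)/2.7+110)
model=np.array([[110,150],[110,-150],[-110,150],[-110,-150]])
px=[T(120,20),T(418,77),T(72,238),T(379,298)]
W=np.array([onz(t,*p,195)[:2] for p in px]);print(W.round(1).tolist())
print("sides",np.linalg.norm(W[0]-W[1]),np.linalg.norm(W[2]-W[3]),np.linalg.norm(W[0]-W[2]),np.linalg.norm(W[1]-W[3]))
mc=W.mean(0);d=W-mc;th=np.arctan2((model[:,0]*d[:,1]-model[:,1]*d[:,0]).sum(),(model*d).sum())
print("origin",mc,"yaw",th)
R=np.array([[np.cos(th),-np.sin(th)],[np.sin(th),np.cos(th)]])
# scene check of back corners
for p in (S(80,430),S(460,345)): print("scene corner",onz(s,*p,195))
loc=lambda P:R.T@(np.asarray(P)[:2]-mc)
tab=tri([ray(t,192.24,193.6),ray(s,317.97,154.18)]);print("tab",tab,"loc",loc(tab),"top167",onz(t,192.24,193.6,167),"sc167",onz(s,317.97,154.18,167))
for n,p in (("trayL",T(104,303)),("trayR",T(323,349))): 
  P=onz(t,*p,148);print(n,P,loc(P))
for n,p in (("nose",T(52,562)),("bar near",T(60,325))): 
  P=onz(t,*p,184);print(n,P,loc(P))
P=onz(t,*T(360,338),182);print("catch",P,loc(P))
for p in ((-119,140),(-149,-140),(-106,0)): print(p,mc+R@p)
for x,y in model: print("proj scene",np.round(proj(s,[*(mc+R@[x,y]),195]),1))
print([S(80,430),S(460,345),S(335,165),S(35,230)])
E
```

```text
[[842.7, 153.8], [784.9, -136.4], [625.1, 195.8], [568.1, -96.2]]
sides 295.933951178478 297.50386976771995 221.62364512822754 220.52936146464302
origin [705.20406771  29.27609422] yaw -0.19198897883530508
scene corner [ 779.20002652 -134.66931133  195.        ]
scene corner [841.89205869 153.41959495 195.        ]
tab [529.48060515 232.70720054 164.19342357] loc [-211.31187145  166.16330311] top167 [528.4952832  230.96813398 167.        ] sc167 [532.66870972 231.91275906 167.        ]
trayL [569.57437965 169.83663091 148.        ] [-159.958313    112.09823755]
trayR [524.6766791  -46.11508852 148.        ] [-162.82497673 -108.4527336 ]
nose [320.46360056 208.89668144 184.        ] [-411.94520907  102.90737167]
bar near [542.72743771 206.99369143 184.        ] [-193.40198895  143.44988785]
catch [531.52783529 -79.15264668 182.        ] [-149.79574635 -139.57600057]
(-119, 140) [615.10413438 189.41041913]
(-149, -140) [532.22805707 -79.72069355]
(-106, 0) [601.15164211  49.50213503]
proj scene [370.8 237.1]
proj scene [228.4 271.9]
proj scene [328.1 170.1]
proj scene [208.4 194.4]
[(229.3148148148148, 268.94444444444446), (370.05555555555554, 237.46296296296293), (323.75925925925924, 170.7962962962963), (212.64814814814815, 194.87037037037038)]
```

carry_out(
  commands=[
    [[27.4,-40.6,0],[0,0,0.24]],
    [[27.4,-40.6,0],[0,0,0.24]],
    [[27.4,-40.6,0],[0,0,0.24]],
    [[27.4,-40.6,0],[0,0,0.24]],
    [[27.4,-40.6,0],[0,0,0.24]],
    [[27.4,-40.6,0],[0,0,0.24]],
    [[27.4,-40.6,0],[0,0,0.24]],
    [[27.4,-40.6,0],[0,0,0.24]],
  ],
  grip=0,
)

```text
clock: 1.3
position: [495.1, 68.5, 250.4]
tcp_rot: [0.0, 0.097, 0.995, 0.0]
force: [0.7, 0.5, -0.3]
width: -0.2
gripper_force: 0.0
```

carry_out(
  commands=[
    [[0,0,-5],[0,0,0]],
    [[0,0,-9],[0,0,0]],
    [[0,0,-11.5],[0,0,0]],
    [[0,0,-11.5],[0,0,0]],
    [[1.3,-0.2,-11.5],[0,0,0]],
    [[2.6,-0.5,-11.5],[0,0,0]],
    [[4,-0.7,-11.5],[0,0,0]],
    [[5,-0.9,-11.5],[0,0,0]],
  ],
)

```text
clock: 2.3
position: [545.2, 61.4, 135.5]
tcp_rot: [-0.0, 0.096, 0.995, 0.0]
force: [-3.2, 0.9, 2.0]
width: -0.0
gripper_force: 1.4
```

carry_out(
  commands=[
    [[0.7,-0.1,0],[0,0,0]],
    [[1.4,-0.3,0],[0,0,0]],
    [[2.1,-0.4,0],[0,0,0]],
    [[2.8,-0.5,0],[0,0,0]],
    [[3.3,-0.6,0],[0,0,0]],
    [[3.7,-0.7,0],[0,0,0]],
    [[4.0,-0.8,0],[0,0,0]],
    [[4.0,-0.8,0],[0,0,0]],
  ],
)

```text
clock: 3.3
position: [584.7, 53.6, 135.3]
tcp_rot: [0.0, 0.096, 0.995, 0.0]
force: [-0.4, 0.0, -0.1]
width: -0.2
gripper_force: 0.2
```

carry_out(
  commands=[
    [[0.3,-0.1,0],[0,0,0]],
    [[0.6,-0.1,0],[0,0,0]],
    [[0.6,-0.1,0],[0,0,0]],
  ],
)

```text
clock: 3.68
position: [590.6, 52.4, 135.4]
tcp_rot: [0.0, 0.096, 0.995, -0.0]
force: [-0.7, -0.2, -0.7]
width: 0.1
gripper_force: 0.3
```

carry_out(
  commands=[
    [[0.2,0,0],[0,0,0]],
    [[0.4,-0.1,0],[0,0,0]],
  ],
)

```text
clock: 3.92
position: [591.9, 52.2, 135.3]
tcp_rot: [-0.002, 0.096, 0.995, 0.0]
force: [-17.8, 7.5, 11.3]
width: 0.2
gripper_force: 9.2
```

carry_out(
  commands=[
    [[0.2,0,0],[0,0,0]],
    [[0.3,-0.1,0],[0,0,0]],
  ],
)

```text
clock: 4.18
position: [592.0, 52.1, 135.3]
tcp_rot: [-0.005, 0.096, 0.995, 0.001]
force: [-28.8, 11.3, 17.6]
width: 0.0
gripper_force: 14.7
```

carry_out(
  commands=[
    [[-3,0.6,0],[0,0,0]],
    [[-8,1.6,0],[0,0,0]],
    [[-8,1.6,5],[0,0,0]],
    [[-8,1.6,11],[0,0,0]],
    [[-8,1.6,11],[0,0,0]],
  ],
)

```text
clock: 4.8
position: [519.7, 66.9, 250.2]
tcp_rot: [0.005, 0.096, 0.995, 0.001]
force: [0.7, 0.6, -0.5]
width: -0.0
gripper_force: 0.0
```

```bash
python3 - <<'E'
from h import *
st=telemetry.sense();print(st["position"],st["force"],st["joint_positions"].round(2))
t=imaging.camera("top");s=imaging.camera("scene")
print("top",red(t));print("scene",red(s))
a=cv2.resize(t["image"][80:280,180:340],None,fx=2.5,fy=2.5,interpolation=cv2.INTER_CUBIC)
b=cv2.resize(s["image"][110:310,200:360],None,fx=2.5,fy=2.5,interpolation=cv2.INTER_CUBIC)
cv2.imwrite("pics/c2.png",np.hstack([a,b]))
E
```

```text
[519.7030856   66.93127541 250.19428561] [ 0.66574079  0.64849011 -0.46753884] [ 0.13  0.23 -0.03  1.31 -0.    0.32]
top [(np.int32(30), array([81.63333333, 75.63333333])), (np.int32(112), array([507.24107143,  83.64285714])), (np.int32(1156), array([500.15051903, 114.99913495])), (np.int32(83), array([192.3373494 , 193.62650602])), (np.int32(2889), array([ 46.82346833, 261.08653513]))]
scene [(np.int32(1208), array([394.30380795, 119.36837748])), (np.int32(87), array([317.93103448, 154.13793103]))]
```

View pics/c2.png

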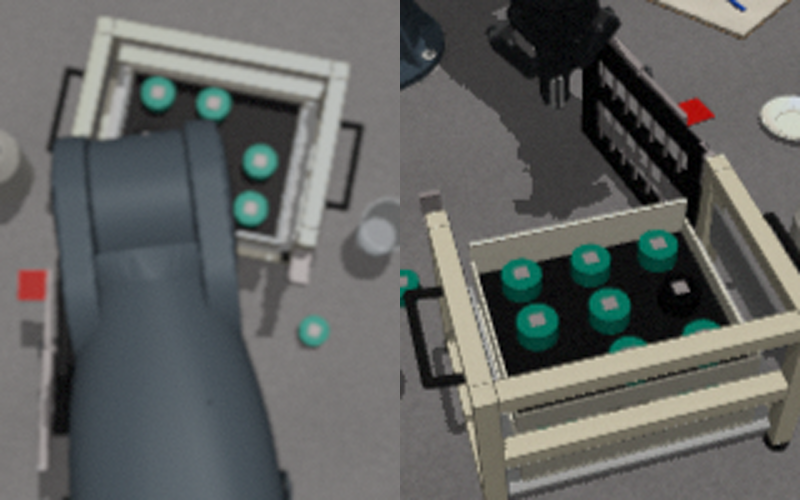

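The tray is home: in the top view its plate edge is level with the posts at about (262,245). The gate hasn't moved and the tab is still at the same pixels. Next I'll go over the tab.

carry_out(
  commands=[
    [[0.6,16.4,0],[0,0,0.16]],
    [[0.6,16.4,0],[0,0,0.16]],
    [[0.6,16.4,0],[0,0,0.16]],
    [[0.6,16.4,0],[0,0,0.16]],
    [[0.6,16.4,-3],[0,0,0.16]],
    [[0.6,16.4,-5],[0,0,0.16]],
    [[0.6,16.4,-5.8],[0,0,0.16]],
    [[0.6,16.4,-5.8],[0,0,0.16]],
  ],
)

```text
clock: 5.9
position: [522.9, 229.8, 186.8]
tcp_rot: [-0.001, 0.017, 1.0, -0.0]
force: [0.0, 0.1, 0.3]
width: -0.3
gripper_force: 0.0
```

```bash
python3 - <<'E'
from h import *
st=telemetry.sense();print(st["position"],st["force"])
w=imaging.camera("wrist");s=imaging.camera("scene")
cv2.imwrite("pics/c3.png",np.hstack([cv2.resize(w["image"],(500,375)),cv2.resize(s["image"][90:215,270:370],(300,375),interpolation=cv2.INTER_CUBIC)]))
E
```

```text
[522.89062581 229.75255077 186.82098495] [0.03153752 0.1128796  0.32737177]
```

View pics/c3.png

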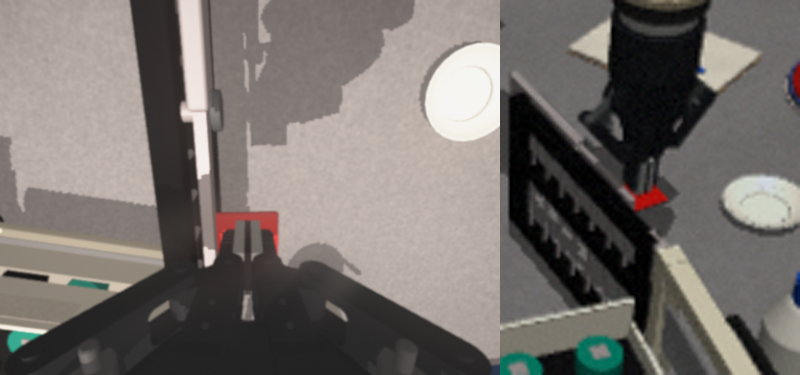

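The wrist view shows the closed fingers over the red tab (tab at (217–278, 212+)), just clear of the tail arm on the left. Now I'll press down.

carry_out(
  commands=[
    [[0.3,0,-0.5],[0,0,0]],
    [[0.3,0,-1],[0,0,0]],
    [[0.3,0,-1.5],[0,0,0]],
    [[0.3,0,-2],[0,0,0]],
    [[0.3,0,-2.5],[0,0,0]],
    [[0.3,0,-2.5],[0,0,0]],
  ],
)

```text
clock: 6.75
position: [526.3, 230.5, 161.8]
tcp_rot: [-0.0, 0.016, 1.0, -0.0]
force: [0.5, -0.1, 1.7]
width: 0.2
gripper_force: 0.9
```

```bash
python3 - <<'E'
from h import *
st=telemetry.sense();print(st["position"],st["force"])
s=imaging.camera("scene");w=imaging.camera("wrist")
cv2.imwrite("pics/c4.png",np.hstack([cv2.resize(w["image"],(400,300)),cv2.resize(s["image"][95:195,250:383],(400,300),interpolation=cv2.INTER_CUBIC)]))
E
```

```text
[526.25188174 230.54094608 161.81706421] [ 0.51266068 -0.13681038  1.66255477]
```

View pics/c4.png

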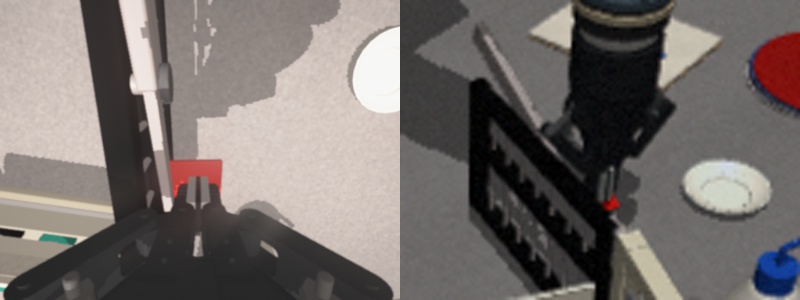

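The nose is clearly raised: in the scene crop the bar tilts up, with its tip at (485,30). Next I'll compute the closing arc about the hinge.

```bash
python3 - <<'E'
import numpy as np
H=np.array([615.1,189.4]);P=np.array([526.3,230.5])
for f in np.arange(0.1,1.55,.1):
    c,s=np.cos(f),np.sin(f);Q=H+np.array([[c,-s],[s,c]])@(P-H)
    print(round(f,2),((Q-P)/10).round(2))
E
```

```text
0.1 [-0.37 -0.91]
0.2 [-0.64 -1.85]
0.3 [-0.82 -2.81]
0.4 [-0.9  -3.78]
0.5 [-0.88 -4.76]
0.6 [-0.77 -5.73]
0.7 [-0.56 -6.69]
0.8 [-0.26 -7.62]
0.9 [ 0.14 -8.51]
1.0 [ 0.62 -9.36]
1.1 [  1.19 -10.16]
1.2 [  1.83 -10.9 ]
1.3 [  2.54 -11.57]
1.4 [  3.32 -12.16]
1.5 [  4.15 -12.68]
```

carry_out(
  commands=[
    [[-0.4,-0.9,0],[0,0,0.1]],
    [[-0.6,-1.8,0],[0,0,0.2]],
    [[-0.8,-2.8,0],[0,0,0.3]],
    [[-0.9,-3.8,0],[0,0,0.4]],
    [[-0.9,-4.8,0],[0,0,0.5]],
    [[-0.8,-5.7,0],[0,0,0.6]],
    [[-0.6,-6.7,0],[0,0,0.7]],
    [[-0.6,-6.7,0],[0,0,0.7]],
  ],
)

```text
clock: 7.85
position: [520.8, 163.1, 162.6]
tcp_rot: [0.001, -0.327, 0.945, -0.0]
force: [1.3, -1.0, 1.7]
width: 0.1
gripper_force: 1.1
```

```bash
python3 - <<'E'
from h import *
st=telemetry.sense();print(st["position"],st["force"],st["joint_positions"].round(2))
s=imaging.camera("scene");w=imaging.camera("wrist")
cv2.imwrite("pics/c5.png",np.hstack([cv2.resize(w["image"],(400,300)),cv2.resize(s["image"][95:215,200:360],(400,300),interpolation=cv2.INTER_CUBIC)]))
E
```

```text
[520.77119778 163.05642818 162.64827392] [ 1.31196681 -0.96416489  1.66236589] [ 0.3   0.32 -0.13  1.12 -0.   -0.36]
```

View pics/c5.png

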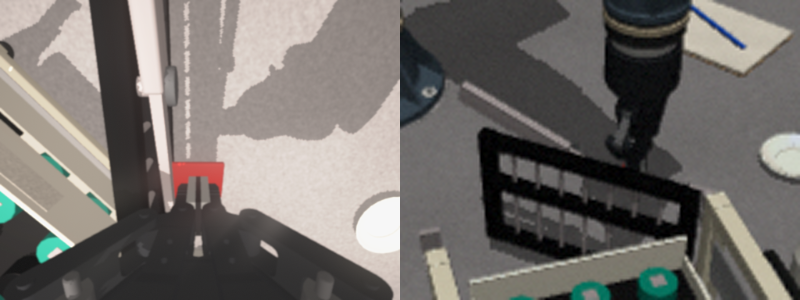

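The gate is following about halfway round with the nose still raised (bar visible above the gate in the scene crop, tab under the fingers). Continuing.

carry_out(
  commands=[
    [[0.3,-0.9,0],[0,0,0.1]],
    [[0.7,-1.8,0],[0,0,0.2]],
    [[1.2,-2.7,0],[0,0,0.3]],
    [[1.8,-3.5,0],[0,0,0.4]],
    [[2.4,-4.2,0],[0,0,0.5]],
    [[3.1,-4.9,0],[0,0,0.6]],
    [[3.1,-4.9,0],[0,0,0.6]],
  ],
)

```text
clock: 8.82
position: [551.5, 114.6, 162.2]
tcp_rot: [0.0, -0.591, 0.807, -0.0]
force: [0.9, 0.2, 2.0]
width: -0.1
gripper_force: 0.9
```

```bash
python3 - <<'E'
from h import *
st=telemetry.sense();print(st["position"],st["force"],st["joint_positions"].round(2))
s=imaging.camera("scene");w=imaging.camera("wrist")
cv2.imwrite("pics/c6.png",np.hstack([cv2.resize(w["image"],(400,300)),cv2.resize(s["image"][95:215,200:360],(400,300),interpolation=cv2.INTER_CUBIC)]))
E
```

```text
[551.53632849 114.64259059 162.2229349 ] [0.88835097 0.23469188 2.0486021 ] [ 0.21  0.34 -0.09  1.13 -0.   -1.06]
```

View pics/c6.png

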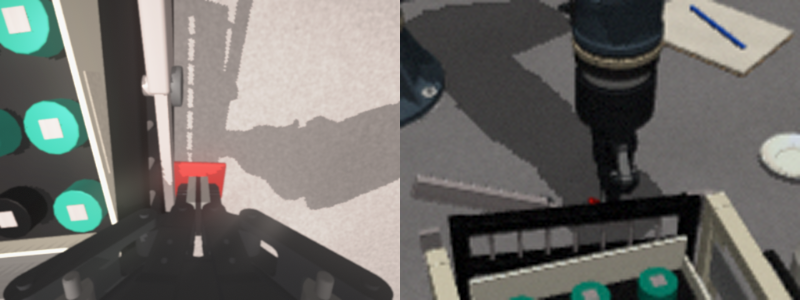

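The gate is almost shut (about 0.1 rad left), with the nose (scene crop, (415,185)) still well above the catch at (430,240). I'll close the rest gently.

carry_out(
  commands=[
    [[0.4,-0.3,0],[0,0,0.05]],
    [[0.8,-0.6,0],[0,0,0.1]],
    [[0.8,-0.6,0],[0,0,0.1]],
  ],
)

```text
clock: 9.3
position: [559.2, 108.8, 162.3]
tcp_rot: [0.0, -0.631, 0.776, -0.0]
force: [2.2, 0.4, 2.5]
width: 0.4
gripper_force: 0.9
```

carry_out(
  commands=[
    [[0.2,0,0],[0,0,0]],
    [[0.4,-0.1,0],[0,0,0]],
    [[0.4,-0.1,0],[0,0,0]],
  ],
)

```text
clock: 9.68
position: [563.2, 107.5, 162.3]
tcp_rot: [-0.0, -0.631, 0.775, -0.0]
force: [-0.6, -0.4, 2.7]
width: 0.1
gripper_force: 1.1
```

carry_out(
  commands=[
    [[0.2,0,0],[0,0,0]],
    [[0.3,-0.1,0],[0,0,0]],
    [[0.3,-0.1,0],[0,0,0]],
  ],
)

```text
clock: 10.05
position: [566.5, 106.5, 162.3]
tcp_rot: [0.0, -0.632, 0.775, -0.0]
force: [-1.2, -0.3, 2.1]
width: 0.3
gripper_force: 1.1
```

carry_out(
  commands=[
    [[0.2,0,0],[0,0,0]],
    [[0.2,0,0],[0,0,0]],
  ],
)

```text
clock: 10.3
position: [567.1, 106.4, 161.9]
tcp_rot: [-0.001, -0.632, 0.775, 0.001]
force: [-5.8, -1.6, 2.8]
width: -0.1
gripper_force: 3.0
```

carry_out(
  commands=[
    [[0.2,0,0],[0,0,0]],
    [[0.2,0,0],[0,0,0]],
  ],
)

```text
clock: 10.55
position: [567.5, 106.2, 161.3]
tcp_rot: [-0.002, -0.632, 0.775, 0.002]
force: [-10.5, -1.2, 3.1]
width: -0.1
gripper_force: 5.2
```

The gate is against its stop. I'll raise the fingers while keeping light pressure on it.

carry_out(
  commands=[
    [[0,0,0.5],[0,0,0]],
    [[0,0,1],[0,0,0]],
    [[0,0,1.5],[0,0,0]],
    [[0,0,2],[0,0,0]],
    [[0,0,2.5],[0,0,0]],
    [[-0.3,0,3],[0,0,0]],
    [[-0.5,0.1,5],[0,0,0]],
    [[-1,0.2,9],[0,0,0]],
  ],
)

```text
clock: 11.55
position: [559.8, 108.4, 251.7]
tcp_rot: [-0.001, -0.632, 0.775, 0.0]
force: [1.4, 0.1, 0.1]
width: -0.1
gripper_force: 0.0
```

carry_out(
  commands=[
    [[-6,1,4],[0,0,0]],
    [[-12,2,5],[0,0,0]],
    [[-18,6,5],[0,0,0]],
    [[-20,12,5],[0,0,0]],
    [[-20,18,5],[0,0,0]],
    [[-20,24,5],[0,0,0]],
    [[-20,28,5],[0,0,0]],
    [[-20,28,5],[0,0,0]],
  ],
)

```text
clock: 12.55
position: [360.0, 391.8, 301.4]
tcp_rot: [0.0, -0.633, 0.774, 0.0]
force: [-0.2, -0.5, 0.4]
width: -0.1
gripper_force: 0.0
```

```bash
python3 - <<'E'
from h import *
st=telemetry.sense();print(st["position"],st["force"],st["clock"])
s=imaging.camera("scene");t=imaging.camera("top")
print(red(t)[-3:],red(s))
cv2.imwrite("pics/c7.png",np.hstack([cv2.resize(t["image"][80:230,180:340],(400,375),interpolation=cv2.INTER_CUBIC),cv2.resize(s["image"][140:290,200:360],(400,375),interpolation=cv2.INTER_CUBIC)]))
E
```

```text
[360.04785503 391.76203355 301.36231551] [-0.18859071 -0.52418583  0.37195912] 12.55
[(np.int32(112), array([507.24107143,  83.64285714])), (np.int32(1161), array([500.13264427, 115.08096469])), (np.int32(120), array([233.85      , 181.80833333]))] [(np.int32(1206), array([394.32172471, 119.2761194 ])), (np.int32(79), array([283.37974684, 173.20253165]))]
```

View pics/c7.png

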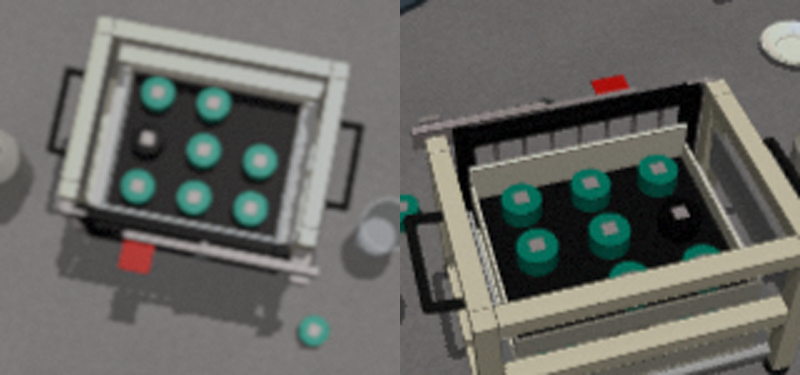

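The gate is shut with the tab at (137,257) in the top crop, and the bar runs to the catch at (305,268). I'll check the bar's height and the gate angle numerically before handing in.

```bash
python3 - <<'E'
from h import *
t=imaging.camera("top");s=imaging.camera("scene")
T=red(t)[-1] if False else [r for r in red(t) if 200<r[1][0]<260][0];S=[r for r in red(s) if 250<r[1][0]<320][0]
P=tri([ray(t,*T[1]),ray(s,*S[1])])
c,si=np.cos(-.192),np.sin(-.192);R=np.array([[c,-si],[si,c]]);mc=np.array([705.2,29.3])
print(P,R.T@(P[:2]-mc),"expected -157,50,167")
a=cv2.resize(t["image"][165:205,265:325],(540,360),interpolation=cv2.INTER_CUBIC)
b=cv2.resize(s["image"][170:230,195:235],(240,360),interpolation=cv2.INTER_CUBIC)
cv2.imwrite("pics/c8.png",np.hstack([a,b]))
for n,p in (("prong",(-149,-140,182)),("nose level top",(-136,-155,184)),("nose if on prong",(-136,-155,215))):
    W=[*(mc+R@p[:2]),p[2]]
    u=proj(t,W);v=proj(s,W);print(n,"top crop",[(u[0]-265)*9,(u[1]-165)*9],"scene crop",[540+(v[0]-195)*6,(v[1]-170)*6])
E
```

```text
[561.9991629  109.11685264 171.70097157] [-155.8003111    51.02423711] expected -157,50,167
prong top crop [np.float64(313.69104444420736), np.float64(243.83197006704694)] scene crop [np.float64(631.7881331680569), np.float64(99.45120448292272)]
nose level top top crop [np.float64(368.3526010123036), np.float64(212.2725081084306)] scene crop [np.float64(599.8961960510942), np.float64(124.65818111949756)]
nose if on prong top crop [np.float64(379.57105455744414), np.float64(199.17339778537513)] scene crop [np.float64(590.1394402185111), np.float64(67.39472416393323)]
```

View pics/c8.png

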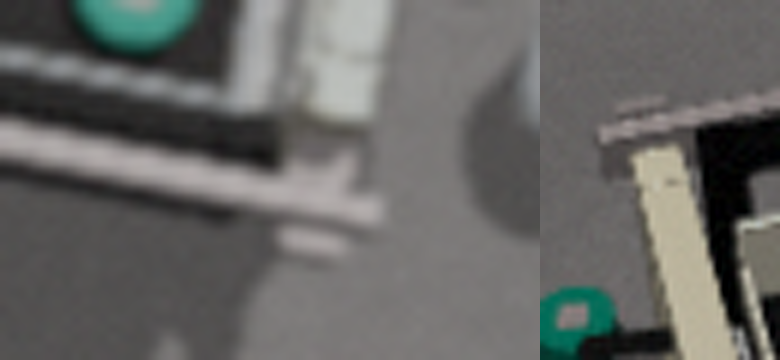

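The bar lies between the prong (315,243) and the post. The nose tip, at (380,212) in the top crop and about (603,132) in the scene crop, matches the predicted level position, so the gate is latched.

```bash
python3 -c "
from bench import job
print(job.finish_job())"
```

```text
the job is handed in; nothing more can be done
None
```

The upper tray is fully home, the gate is shut with the latch bar down behind the catch, the other things on the bench were not touched, and the job is handed in; the handover returned no verdict.

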